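# Make up the timing kit and the collection kit

### The arm

A 6-joint arm with a two-finger parallel gripper is mounted at the origin on a cart in front of the work surface, level with it; the furniture and walls round the work are solid. World frame = base frame: x ahead of the robot, y to its left, z up, the work surface at z = 0. Lengths are in m, angles in rad, forces in N, time in s.
With the tool pointing down it reaches from about 0.3 to 0.875 m from the base axis. Payload 6.4 kg.
Tool frame: the origin (TCP) lies midway between the tips of the shut fingers; the grasp point (between the pads) lies ctrl.grip_point_offset behind it (ctrl.grip_point_offset is the distance from the TCP to the grasp point, in m); z points along the fingers, y is the direction in which the jaws open and shut (so a half turn about z gives the same grasp; the last joint's range is limited). The gripper opens to 85 mm and grips with 20 to 120 N. Pads are 22 mm wide; open, the fingers measure 114 mm over their backs; the gripper's body (76 mm by 85 mm) begins 54 mm behind the grasp point. The pads swing forward as they close: fully open they stand 13 mm farther back than shut.
Start: joints at [-1.527, 0.181, 1.607, -0, 1.354, -0.206], TCP at [0.142, -0.557, 0.231] pointing down, gripper open.
Joint ranges: [-2.99, 2.99], [-0.89, 2.07], [0.3, 2.58], [-1.14, 4.28], [0, 2.63], [-3.12, 3.12]. Speed limits (rad/s): [2.57, 2.57, 3.01, 3.14, 3.14, 3.14].

### API

Orientations are given as a unit quaternion [w, x, y, z].
In Python, from bench import ctrl, viewer gives the robot as it stands.
- The arm moves only by the shell command python3 -m handwheel 'ROWS' [OPENING]. ROWS is JSON, a list of rows, each an object with "travel": the shift along the tool's x, y, z as a fraction of full scale, a list of three; "dr": the turn, a rotation vector about the tool's x, y, z as a fraction of full scale, a list of three. A call has 1 to 20 rows; each row shifts and turns the pose as measured when the row begins, along the tool's axes as they then stand; what a row does not reach is not made up. Full scale, the value 1, is 150 mm for a shift and 30 degrees for a turn. A row lasts 1/12 s, in which the tool goes at most 41.7 mm and 7.16 degrees, less where a joint would pass 70% of its speed; a pose out of reach is approached as far as the arm can. A call with a number of a shift or a turn outside -1 to 1 is refused whole. A call with a gripper value outside its range is refused whole. OPENING is the opening, from -1 (shut) to 1 (fully open), set as the call begins (- or left out, the last holds). The fingers move at their own pace and stop on an object; the grip force is fixed at half the most. Time passes only in rows, so rows that do not move let the fingers close. It gives the time, the measured TCP pose, the force and the opening at its end, in the units of the state.
- ctrl.get_obs(): the state, without advancing time (a new reading comes with each control period).
- viewer.camera(name): name is "scene" or "top" or "wrist"; returns the picture (400x640x3 uint8, red, green, blue); there is no depth.
- viewer.get_calibration(name): a dict with "camera_matrix" (3x3 intrinsics, pixels), "k1" (the pictures are not rectified: a ray, as slopes to the right and down, at radius r is drawn at 1 + k1 r^2 times it, then the intrinsics apply), "R" (3x3) and "t" (3): a world point X has camera coordinates R X + t. Camera axes: x right, y down, z forward; pixel columns grow to the right and rows downward; lengths in m; the calibration is good to about 2 mm. A picture is of the moment at which its call begins: read the wrist's pose just before it. get_calibration takes no time and is no camera call; for the wrist camera it gives the pose at the moment of the call.
- ctrl.hand_in(): hands the job in, once; it reports no verdict.
The state is a dict: "time_s": time; "q": joint angles; "dq": joint speeds; "joint_efforts": joint torques, N m; "eef_pos": TCP position; "eef_rot": TCP orientation; "wrist_force": force on the tool from outside, world axes, zero at the start; "torque": the same for the moment, N m; "opening": opening from 0.0 (shut) to 1.0 (fully open).
Only numpy, scipy, OpenCV 4.12 (cv2) and the standard library are available. Lean on these libraries where they do the work, as an engineer would, in place of code of your own. Each camera call takes 0.05 s, during which the arm holds its last target. There are 200 camera calls.

### The job

Make up two kits on the grey boards from the stock on the worktop: on the board with the square outline lay the timer flat and square in the outline, then the roll of label tape flat and centred on top of the timer, and stand one vial in the single ring; on the board with the double ring stand the 50 mL tube in the double ring and the other vial in its single ring. Set everything down in the middle of its outline, never let the tube or a vial tip over, and leave the beaker, the tube rack and the tweezers undisturbed.

Things in the scene. Friction and masses are not known exactly. Their poses are not given: they have to be found in the camera images.
- timer: digital lab timer, a flat white plastic block lying on its back, display up: 68 mm along its x, 64 mm along its y, 17 mm high. Origin: centre of its underside; z up. About 70 g. Can be gripped across its 64 mm width (fingers on its +y and -y sides)
- tape_roll: roll of white label tape lying flat: 66 mm in diameter, 19 mm high, with a core hole that cannot be gripped from inside; grip it across its outside. Origin: centre of its underside; z up. About 50 g
- tube: 50 mL tube with screw cap standing upright on its skirt, the tallest of the loose things: clear body 29 mm in diameter from 0 to 94 mm (grip it here, between about 30 and 75 mm), cap 34 mm wide up to 108 mm. Origin: centre of its underside; z up. About 45 g, easily tipped
- vial_a: small white screw-cap vial standing upright, one of two alike (either may serve for either kit): body 26 mm in diameter up to 38 mm high, then a ribbed cap 22 mm in diameter to 49 mm. Origin: centre of its underside; z up. About 30 g
- vial_b: small white screw-cap vial standing upright, one of two alike (either may serve for either kit): body 26 mm in diameter up to 38 mm high, then a ribbed cap 22 mm in diameter to 49 mm. Origin: centre of its underside; z up. About 30 g
- timing_board: flat grey plastic kit board, 104 x 180 x 5 mm, fixed to the worktop. Origin: centre of its underside, so its top is at z = 5 mm in its frame; x along its short side, y along its long side. The dark outlines on it are flush inlays, nothing stands up. This is the board with a large SQUARE outline (88 x 84 mm, centred at x = 0, y = -42 mm), the place of the timer and the tape roll, and a single ring (43 mm in diameter, centred at x = 0, y = +44 mm), the place of a vial
- collection_board: flat grey plastic kit board, 104 x 180 x 5 mm, fixed to the worktop. Origin: centre of its underside, so its top is at z = 5 mm in its frame; x along its short side, y along its long side. The dark outlines on it are flush inlays, nothing stands up. This is the board with a DOUBLE ring (outer 62, inner 49 mm in diameter, centred at x = 0, y = -44 mm), the place of the tube, and a single ring (43 mm in diameter, centred at x = 0, y = +44 mm), the place of a vial
- beaker: bystander: glass beaker with used pipette tips, about 75 mm wide and 90 mm high, behind the work. Origin: centre of its underside. Leave it alone
- tube_rack: bystander: small blue rack with microtubes, 34 x 118 x 50 mm, behind the work. Origin: centre of its underside. Leave it alone
- tweezers: bystander: steel tweezers lying flat, 120 x 14 x 9 mm, near the front edge of the worktop, to the right of the boards. Origin: centre of its underside. Leave them alone
There are look-alikes about, which are no part of the job. Leave any purple look-alike of the vial_b alone.

How it is judged:
On the way, in this order (a step that is already met when the one before it is completed fails the run):
1. the timer lies flat in the square outline (x of timer in the frame of timing_board between -0.012 and 0.012 m and y of timer in the frame of timing_board between -0.054 and -0.03 m and z of timer in the frame of timing_board between 0.001 and 0.009 m and angle between timer's own z axis and vertical below 0.12 rad and (angle between the x axis of timer and the x axis of timing_board, either way round below 0.3 rad or angle between the x axis of timer and the y axis of timing_board, either way round below 0.3 rad) and linear speed of timer below 0.03 m/s and angular speed of timer below 0.3 rad/s), for 0.2 s.
2. the tape roll lies on the timer in the square outline (x of timer in the frame of timing_board between -0.012 and 0.012 m and y of timer in the frame of timing_board between -0.054 and -0.03 m and z of timer in the frame of timing_board between 0.001 and 0.009 m and angle between each of timer, tape_roll's own z axis and vertical below 0.12 rad and (angle between the x axis of timer and the x axis of timing_board, either way round below 0.3 rad or angle between the x axis of timer and the y axis of timing_board, either way round below 0.3 rad) and horizontal distance between tape_roll and timer below 0.013 m and z of tape_roll in the frame of timer between 0.012 and 0.023 m and linear speed of tape_roll below 0.03 m/s and angular speed of tape_roll below 0.3 rad/s), for 0.2 s.
At the end, for the whole second after the job is handed in: Off the outline's centre in board x and y: timer and tube at most 12 mm, a vial on each board 11 mm. Timer flat, sides within 17 degrees of the square's (any quarter turn); tape roll flat on it, centres within 13 mm. All upright within 7 degrees, at rest, released. Timer placed before tape (all of step 2 and x of tube in the frame of collection_board between -0.012 and 0.012 m and y of tube in the frame of collection_board between -0.056 and -0.032 m and z of tube in the frame of collection_board between 0.001 and 0.009 m and angle between tube's own z axis and vertical below 0.12 rad and ((x of vial_a in the frame of timing_board between -0.011 and 0.011 m and y of vial_a in the frame of timing_board between 0.033 and 0.055 m and z of vial_a in the frame of timing_board between 0.001 and 0.009 m and angle between each of vial_a, vial_b's own z axis and vertical below 0.12 rad and x of vial_b in the frame of collection_board between -0.011 and 0.011 m and y of vial_b in the frame of collection_board between 0.033 and 0.055 m and z of vial_b in the frame of collection_board between 0.001 and 0.009 m) or (x of vial_b in the frame of timing_board between -0.011 and 0.011 m and y of vial_b in the frame of timing_board between 0.033 and 0.055 m and z of vial_b in the frame of timing_board between 0.001 and 0.009 m and angle between each of vial_b, vial_a's own z axis and vertical below 0.12 rad and x of vial_a in the frame of collection_board between -0.011 and 0.011 m and y of vial_a in the frame of collection_board between 0.033 and 0.055 m and z of vial_a in the frame of collection_board between 0.001 and 0.009 m)) and linear speed of each of timer, tube, vial_a, vial_b below 0.03 m/s and angular speed of each of timer, tube, vial_a, vial_b below 0.3 rad/s); the robot touches nothing.
It fails at once if the beaker is disturbed (moved more than 15 mm) (distance of beaker from where it was at the start of the episode above 0.015 m).
It fails at once if the tube rack is disturbed (moved more than 15 mm) (distance of tube_rack from where it was at the start of the episode above 0.015 m).
It fails at once if the pair of tweezers is disturbed (moved more than 15 mm) (distance of tweezers from where it was at the start of the episode above 0.015 m).
It fails at once if the tube or a vial tips over (leans more than 45 degrees) (angle between any of tube, vial_a, vial_b's own z axis and vertical above 0.8 rad).
It also fails if it takes over 120 s, if anything falls off the work surface, if the arm or the gripper's body presses on something with over 40 N, if the wrist force passes 120 N, or if a joint passes its speed limit or range.

## Working session

There is one attempt and no reset: what is moved stays moved. The work goes in short steps, Python scripts to look and compute and a shell command to move; the robot and the scene stay as the last step left them, time stands still between calls to the robot, and variables do not carry over. Pictures are saved under pics/ and viewed, about 12 in all and at most 16, crops included, and the job is handed in when it is done.

```bash
ls; mkdir -p pics
cat > h.py <<'E'
import numpy as np, cv2
from bench import ctrl, viewer
from scipy.spatial.transform import Rotation as Rn
def snap(name, fn):
    c=viewer.get_calibration(name); im=viewer.camera(name)
    cv2.imwrite('pics/'+fn, im[:,:,::-1]); return im,c
def px2w(c,u,v,z):
    K=np.array(c['camera_matrix']);R=np.array(c['R']);t=np.array(c['t'])
    d=np.array([(u-K[0,2])/K[0,0],(v-K[1,2])/K[1,1]]);s=d.copy()
    for _ in range(30): s=d/(1+c['k1']*(s@s))
    r=R.T@np.array([s[0],s[1],1]); o=-R.T@t
    return o+r*(z-o[2])/r[2]
def w2px(c,X):
    K=np.array(c['camera_matrix']);p=np.array(c['R'])@np.array(X)+np.array(c['t']);s=p[:2]/p[2]
    s=s*(1+c['k1']*(s@s)); return K[0,0]*s[0]+K[0,2],K[1,1]*s[1]+K[1,2]
def pose():
    o=ctrl.get_obs(); q=o['eef_rot']; return np.array(o['eef_pos']),Rn.from_quat([q[1],q[2],q[3],q[0]])
def yawjaw():  # direction of tool y in world, deg mod 180
    p,R=pose(); y=R.as_matrix()[:,1]; return np.degrees(np.arctan2(y[1],y[0]))
def go(target, jawdeg=None):
    """remaining shift in tool axes as travel fraction (150mm), and turn about tool z (30deg units)"""
    p,R=pose(); M=R.as_matrix(); d=M.T@(np.array(target)-p)/0.15
    print('pos',p.round(4),'tool x',M[:,0].round(3),'y',M[:,1].round(3),'z',M[:,2].round(3))
    print('travel',d.round(3), 'jaw',round(yawjaw(),1))
    if jawdeg is not None:
        a=(jawdeg-yawjaw()+90)%180-90
        print('turn deg world',round(a,1),'dr z',round(-a/30,3))
E
python3 - <<'E'
from h import *
for n in ['scene','top']:
    im,c=snap(n,n+'0.png'); print(n,np.array(c['camera_matrix']).round(1).tolist(),c['k1'],(-np.array(c['R']).T@np.array(c['t'])).round(3))
print(ctrl.get_obs()); print(ctrl.grip_point_offset); go([.5,0,.2])
E
```

```text
pics
scene [[494.9, 0.0, 323.5], [0.0, 494.9, 203.1], [0.0, 0.0, 1.0]] -0.04815394941824457 [0.035 0.871 0.802]
top [[378.5, 0.0, 317.4], [0.0, 378.5, 203.6], [0.0, 0.0, 1.0]] 0.022812562446807284 [ 0.336 -0.012  1.141]
{'time_s': 0.1, 'q': array([-1.52728020e+00,  1.81513695e-01,  1.60791187e+00,  3.87291266e-05,
        1.35383509e+00, -2.06291674e-01]), 'dq': array([ 0.00057197, -0.00070574, -0.00315502,  0.0002439 , -0.00351675,
       -0.00092271]), 'joint_efforts': array([ 4.74277113e-04, -4.45876515e+01, -3.52237415e+01, -2.60925481e-04,
        4.12605950e-03, -1.75142486e-05]), 'eef_pos': array([ 0.14216105, -0.55662236,  0.230446  ]), 'eef_rot': array([-8.29704611e-04,  9.92209820e-01,  1.24575188e-01,  8.66472005e-05]), 'wrist_force': array([ 0.00899391, -0.22824996,  0.73977737]), 'torque': array([-0.0171692 , -0.03353221,  0.01449129]), 'opening': 0.997842340184102}
0.0187
pos [ 0.1422 -0.5566  0.2304] tool x [0.969 0.247 0.   ] y [ 0.247 -0.969 -0.002] z [-0.     0.002 -1.   ]
travel [ 3.229 -3.006  0.209] jaw -75.7
```

View pics/top0.png

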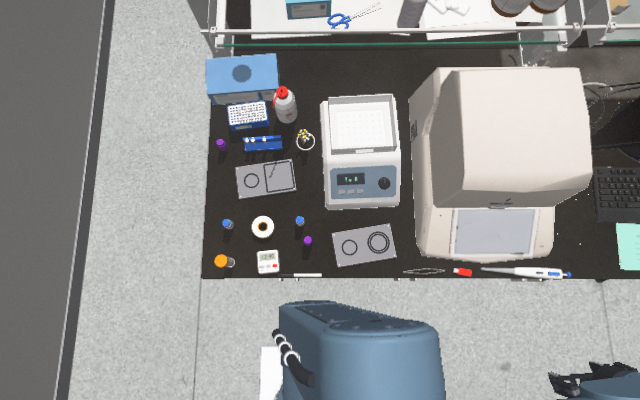

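View pics/scene0.png

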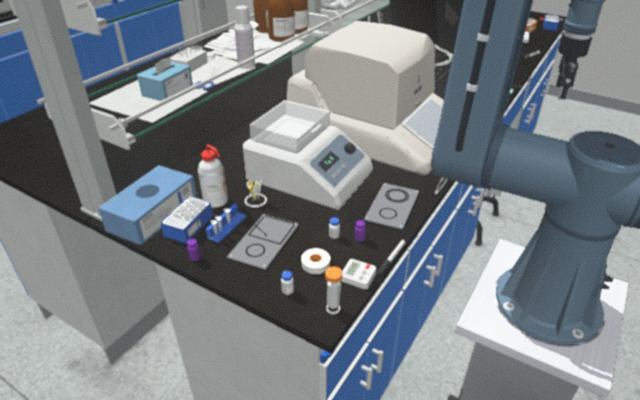

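The top view shows the timing board near (266,179), the collection board (364,245), timer (268,262), tape (263,227), tube (223,261), vials (228,224) and (300,220), and purple decoys at (221,145) and (308,240). I'll enlarge this area to pick points more precisely.

Run:
```python
import cv2
im=cv2.imread('pics/top0.png')[130:285,200:410]
cv2.imwrite('pics/c1.png',cv2.resize(im,None,fx=3.8,fy=3.8,interpolation=cv2.INTER_CUBIC))
```

```text
(no output)
```

View pics/c1.png

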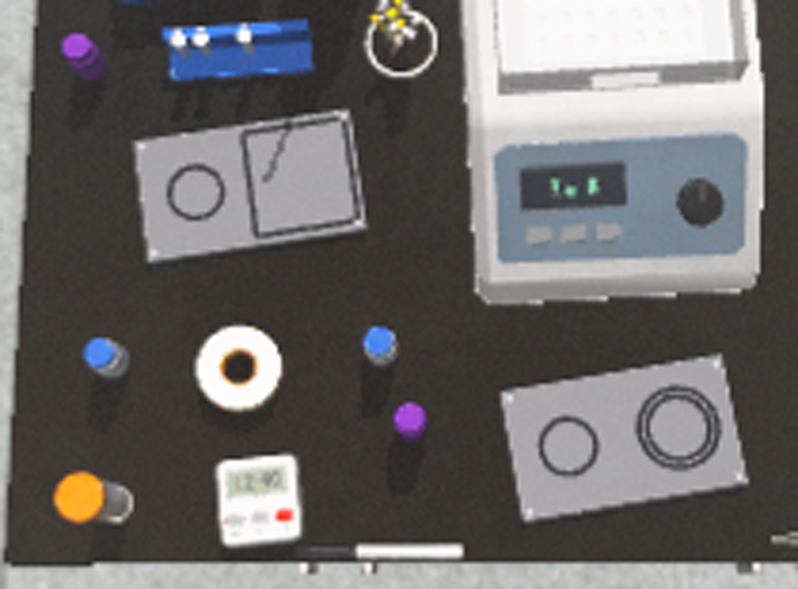

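```bash
cat > a.py <<'E'
from h import *
c=viewer.get_calibration('top')
P=lambda u,v,z: px2w(c,(u+.5)/3.8-.5+200,(v+.5)/3.8-.5+130,z)
def show(n,l,z):
    q=np.array([P(u,v,z)[:2] for u,v in l]); m=q.mean(0); s=''
    if len(l)==4:
        e=np.roll(q,-1,0)-q; s=f"sides {np.linalg.norm(e,axis=1).round(4)} dirs {np.degrees(np.arctan2(e[:,1],e[:,0])).round(1)}"
    print(n,m.round(4),'reach',np.hypot(*m).round(3),s)
show('timer',[(217,462),(294,455),(302,540),(225,547)],.017)
show('tape',[(238,367)],.019)
show('vialL',[(101,352)],.049); show('vialR',[(380,339)],.049); show('tube',[(79,496)],.108)
show('purple',[(410,417)],.049)
show('timing',[(133,143),(347,110),(367,228),(149,262)],.005)
show('square',[(242,132),(347,116),(362,219),(257,238)],.005); show('ringT',[(196,192)],.005)
show('coll',[(501,393),(721,354),(748,484),(525,522)],.005)
show('dring',[(679,427)],.005); show('ringC',[(568,446)],.005)
show('beaker',[(402,45)],.09); show('pen',[(410,551)],0.01); show('edgefront',[(200,563)],0)
show('balance front',[(475,295)],.03); show('rack',[(168,78)],0.0); show('rack',[(311,71)],0.0)
E
python3 a.py
```

```text
timer [0.3876 0.1427] reach 0.413 sides [0.06   0.0655 0.0593 0.0654] dirs [ -85.  -173.5   94.9    7.1]
tape [0.4916 0.1619] reach 0.518 
vialL [0.4994 0.2626] reach 0.564 
vialR [0.5087 0.0487] reach 0.511 
tube [0.3872 0.2586] reach 0.466 
purple [0.4487 0.0255] reach 0.449 
timing [0.6431 0.1589] reach 0.662 sides [0.1776 0.1016 0.1781 0.1014] dirs [ -81.1 -170.1   98.9    9.6]
square [0.6508 0.1159] reach 0.661 sides [0.0873 0.0884 0.0864 0.0907] dirs [ -81.2 -171.4  100.4    9.2]
ringT [0.6375 0.2021] reach 0.669 
coll [ 0.4366 -0.1414] reach 0.459 sides [0.1778 0.1039 0.1768 0.1024] dirs [ -80.1 -170.6   99.5   10. ]
dring [ 0.4448 -0.185 ] reach 0.482 
ringC [ 0.4301 -0.0974] reach 0.441 
beaker [0.7312 0.0311] reach 0.732 
pen [0.3492 0.0264] reach 0.35 
edgefront [0.3407 0.1902] reach 0.39 
balance front [ 0.5465 -0.0247] reach 0.547 
rack [0.7369 0.2295] reach 0.772 
rack [0.7426 0.1105] reach 0.751
```

```bash
python3 -m handwheel '[{"travel":[0.13,-0.2,0],"dr":[0,0,0]},{"travel":[0.13,-0.2,0],"dr":[0,0,0]},{"travel":[0.13,-0.2,0],"dr":[0,0,0]},{"travel":[0.13,-0.2,0],"dr":[0,0,0]},{"travel":[0.13,-0.2,0],"dr":[0,0,0]},{"travel":[0.13,-0.2,0],"dr":[0,0,0]},{"travel":[0.13,-0.2,0],"dr":[0,0,0]},{"travel":[0.13,-0.2,0],"dr":[0,0,0]},{"travel":[0.13,-0.2,0],"dr":[0,0,0]},{"travel":[0.13,-0.2,0],"dr":[0,0,0]},{"travel":[0.13,-0.2,0],"dr":[0,0,0]},{"travel":[0.13,-0.2,0],"dr":[0,0,0]},{"travel":[0.13,-0.2,0],"dr":[0,0,0]},{"travel":[0.13,-0.2,0],"dr":[0,0,0]},{"travel":[0.13,-0.2,0],"dr":[0,0,0]},{"travel":[0.13,-0.2,0],"dr":[0,0,0]},{"travel":[0.13,-0.2,0],"dr":[0,0,0]},{"travel":[0.13,-0.2,0],"dr":[0,0,0]},{"travel":[0.13,-0.2,0],"dr":[0,0,0]},{"travel":[0,0,0],"dr":[0,0,0]}]' 1; python3 -c "
from h import *
go([.388,.143,.2],96.5)"
```

```text
time_s: 1.77
eef_pos: [0.3647, 0.1195, 0.2274]
eef_rot: [-0.005, 0.993, 0.12, 0.003]
wrist_force: [-0.6, -0.3, -0.1]
opening: 1.003
pos [0.3647 0.1195 0.2274] tool x [0.971 0.239 0.007] y [ 0.239 -0.971 -0.008] z [ 0.005  0.01  -1.   ]
travel [ 0.187 -0.113  0.185] jaw -76.2
turn deg world -7.3 dr z 0.244
```

```bash
cat >> h.py <<'E'
def go(target, jawdeg):
    p,R=pose(); M=R.as_matrix(); d=M.T@(np.array(target)-p)/0.15
    a=np.radians(yawjaw()+((jawdeg-yawjaw()+90)%180-90))
    y=np.array([np.cos(a),np.sin(a),0]); z=np.array([0,0,-1.]); D=np.c_[np.cross(y,z),y,z]
    r=np.degrees((R.inv()*Rn.from_matrix(D)).as_rotvec())/30
    print('pos',p.round(4),'jaw',round(yawjaw(),1),'TRAVEL',d.round(3),'DR',r.round(3), 'q6',ctrl.get_obs()['q'][5].round(2))
E
python3 -m handwheel '[{"travel":[0.1,-0.06,0.09],"dr":[0,0,0.12]},{"travel":[0.09,-0.06,0.09],"dr":[0,0,0.12]},{"travel":[0,0,0],"dr":[0,0,0]}]'
python3 - <<'E'
from h import *
go([.388,.143,.2],96.5)
im,c=snap('wrist','w1.png')
for X in [(.388,.143,.017),(.4916,.1619,.019),(.65,.116,.005)]: print(w2px(c,X))
E
```

```text
time_s: 2.02
eef_pos: [0.3889, 0.1477, 0.1999]
eef_rot: [-0.005, 0.998, 0.059, 0.003]
wrist_force: [-1.3, 0.4, 0.2]
opening: 1.0
pos [0.3889 0.1477 0.1999] jaw -83.2 TRAVEL [-0.01   0.031 -0.001] DR [-0.017 -0.013  0.011] q6 1.52
(np.float64(329.33071652398945), np.float64(178.97409614985557))
(np.float64(323.3768814740936), np.float64(77.30137709788553))
(np.float64(394.1162433071628), np.float64(-100.48773857958125))
```

View pics/w1.png

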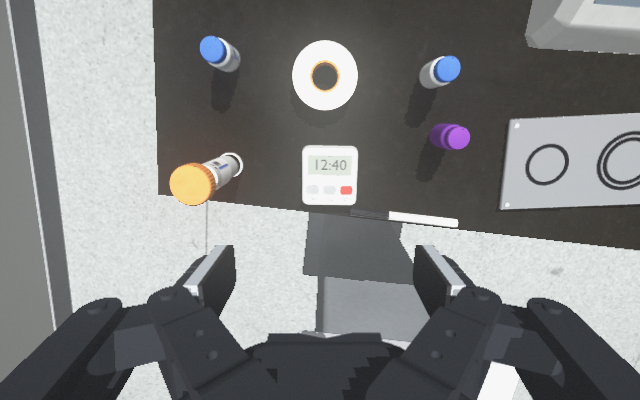

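The wrist view shows the timer at (330,175), tape (325,75), vial caps at (213,49) and (447,69), tube cap (193,184), and its foot about (232,165). I'll convert these to positions.

Run:
```python
from h import *
c=viewer.get_calibration('wrist')
P=lambda n,u,v,z: print(n,px2w(c,u,v,z).round(4))
for u,v in [(303,147),(356,147),(357,204),(303,204),(330,175.5)]: P('timer',u,v,.017)
P('tape',325,75,.019);P('vL',213,49,.049);P('vR',447,69,.049);P('tube',193,184,.108);P('tubefoot',232,165,.005)
P('ringC',547,164.5,.005);P('purple',457,137,.049)
go([.385,.143,.012],96)
```

```text
timer [0.4188 0.1749 0.017 ]
timer [0.4258 0.118  0.017 ]
timer [0.3623 0.1073 0.017 ]
timer [0.3547 0.1683 0.017 ]
timer [0.3913 0.1419 0.017 ]
tape [0.4934 0.1601 0.019 ]
vL [0.4993 0.2619 0.049 ]
vR [0.5082 0.0503 0.049 ]
tube [0.3889 0.2542 0.108 ]
tubefoot [0.3872 0.254  0.005 ]
ringC [ 0.4313 -0.0994  0.005 ]
purple [0.45   0.0267 0.049 ]
pos [0.3884 0.147  0.2007] jaw -83.0 TRAVEL [-0.034  0.035  1.258] DR [-0.016 -0.012  0.033] q6 1.51
```

```bash
python3 -m handwheel '[{"travel":[0,0.025,0.2],"dr":[-0.016,-0.012,0]},{"travel":[0,0.015,0.25],"dr":[0,0,0]},{"travel":[0,0,0.25],"dr":[0,0,0]},{"travel":[0,0,0.23],"dr":[0,0,0]},{"travel":[0,0,0],"dr":[0,0,0]}]' 1
python3 -c "
from h import *
go([.390,.142,.002],97)"
```

```text
time_s: 2.48
eef_pos: [0.3922, 0.138, 0.0623]
eef_rot: [0.001, 0.998, 0.065, 0.004]
wrist_force: [-1.1, 0.0, 0.3]
opening: 0.998
pos [0.3922 0.138  0.0623] jaw -82.5 TRAVEL [-0.015 -0.029  0.402] DR [ 0.005 -0.016  0.016] q6 1.49
```

```bash
python3 -m handwheel '[{"travel":[-0.01,-0.02,0.16],"dr":[0,0,0.016]},{"travel":[-0.005,-0.01,0.16],"dr":[0,-0.01,0]},{"travel":[0,0,0.08],"dr":[0,0,0]},{"travel":[0,0,0],"dr":[0,0,0]}]'
python3 -c "
from h import *
go([.390,.142,.002],97)"
python3 -m handwheel '[{"travel":[0,0,0],"dr":[0,0,0]},{"travel":[0,0,0],"dr":[0,0,0]},{"travel":[0,0,0],"dr":[0,0,0]},{"travel":[0,0,0],"dr":[0,0,0]},{"travel":[0,0,0],"dr":[0,0,0]},{"travel":[0,0,0],"dr":[0,0,0]}]' -1
python3 -c "
from h import *
go([.390,.142,.1],97)"
```

```text
time_s: 2.82
eef_pos: [0.3923, 0.1394, 0.0062]
eef_rot: [0.002, 0.998, 0.062, 0.003]
wrist_force: [0.8, 0.2, 0.6]
opening: 0.998
pos [0.3923 0.1394 0.0062] jaw -82.9 TRAVEL [-0.013 -0.019  0.028] DR [ 0.006 -0.01   0.003] q6 1.51
time_s: 3.32
eef_pos: [0.3984, 0.1386, 0.0156]
eef_rot: [0.002, 0.998, 0.062, 0.008]
wrist_force: [-0.3, 0.1, -1.1]
opening: 0.637
pos [0.3984 0.1386 0.0156] jaw -82.9 TRAVEL [-0.043 -0.027 -0.564] DR [ 0.008 -0.032  0.004] q6 1.5
```

```bash
python3 -m handwheel '[{"travel":[0,0,0],"dr":[0,0,0]},{"travel":[0,0,0],"dr":[0,0,0]}]'
python3 - <<'E'
from h import *
go([.390,.142,.002],97)
im,c=snap('wrist','w2.png')
E
```

```text
time_s: 3.48
eef_pos: [0.3991, 0.1386, 0.0165]
eef_rot: [0.002, 0.998, 0.062, 0.009]
wrist_force: [-0.2, 0.4, -0.4]
opening: 0.64
pos [0.3991 0.1386 0.0165] jaw -82.9 TRAVEL [-0.059 -0.03   0.096] DR [ 0.008 -0.035  0.005] q6 1.5
```

View pics/w2.png

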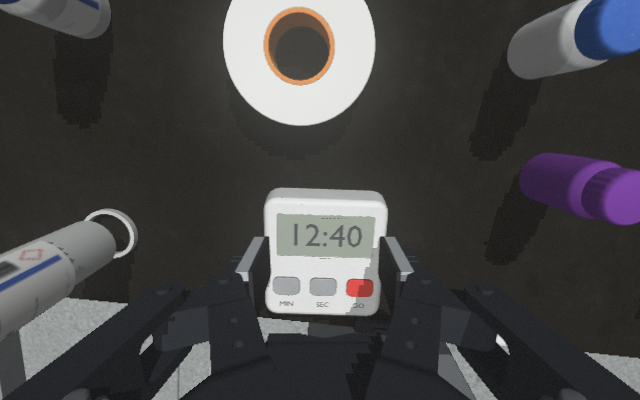

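```bash
python3 -m handwheel '[{"travel":[0,0,-0.2],"dr":[0,0,0]},{"travel":[0,0,-0.2],"dr":[0,0,0]},{"travel":[0,0,0],"dr":[0,0,0]}]'
python3 - <<'E'
from h import *
go([.390,.142,.1],97)
im,c=snap('wrist','w3.png')
cv2.imwrite('pics/w3.png',im[150:,150:500,::-1])
E
```

```text
time_s: 3.78
eef_pos: [0.3949, 0.1385, 0.0754]
eef_rot: [0.002, 0.998, 0.062, 0.005]
wrist_force: [1.6, -0.1, -0.9]
opening: 0.644
pos [0.3949 0.1385 0.0754] jaw -82.9 TRAVEL [-0.028 -0.027 -0.164] DR [ 0.007 -0.017  0.005] q6 1.5
```

View pics/w3.png

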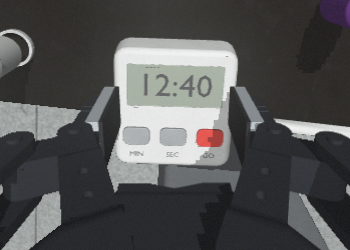

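```bash
cat > fit.py <<'E'
from h import *
from scipy.optimize import least_squares
def fit(c,pix,p):
    # pix: top-face corners order: far-left, far-right, near-right, near-left ; timer x ~ world +x
    def f(s):
        a=s[3];ex=np.array([np.cos(a),np.sin(a),0]);ey=np.array([-np.sin(a),np.cos(a),0]);o=s[:3]
        return np.ravel([np.array(w2px(c,o+sx*.034*ex+sy*.032*ey))-q for (sx,sy),q in zip([(1,1),(1,-1),(-1,-1),(-1,1)],np.array(pix))])
    r=least_squares(f,[p[0],p[1],p[2],.1]); print('top centre',r.x[:3].round(4),'yaw deg',np.degrees(r.x[3]).round(1),'res',r.fun.round(1)); return r.x
E
python3 - <<'E'
from fit import *
p,_=pose(); c=viewer.get_calibration('wrist')
x=fit(c,[(267,198),(386,198),(388,313),(266,312)],p)
print(x[:3]-p)
go([.6508,.116,.12],99.2)
E
```

```text
top centre [0.3873 0.1357 0.0692] yaw deg 7.2 res [-3.  -0.1  3.6 -0.4 -5.1 -0.4  4.4  1. ]
[-0.00657749 -0.00263947 -0.00438658]
pos [0.3939 0.1384 0.0736] jaw -82.9 TRAVEL [ 1.683  0.362 -0.295] DR [ 0.007 -0.014 -0.069] q6 1.5
```

```bash
python3 -m handwheel '[{"travel":[0,0,-0.2],"dr":[0,0,0]},{"travel":[0.15,0.04,-0.15],"dr":[0,0,-0.07]},{"travel":[0.2,0.05,0],"dr":[0,0,0]},{"travel":[0.2,0.05,0],"dr":[0,0,0]},{"travel":[0.2,0.05,0],"dr":[0,0,0]},{"travel":[0.2,0.05,0],"dr":[0,0,0]},{"travel":[0.2,0.03,0],"dr":[0,0,0]},{"travel":[0.15,0.02,0],"dr":[0,0,0]},{"travel":[0,0,0],"dr":[0,0,0]}]'
python3 - <<'E'
from h import *
go([.6564,.1175,.04],99.2)
im,c=snap('wrist','w4.png')
p,_=pose()
E
```

```text
time_s: 4.58
eef_pos: [0.5938, 0.1257, 0.1147]
eef_rot: [0.001, 0.997, 0.082, -0.004]
wrist_force: [-0.5, -0.4, -0.4]
opening: 0.643
pos [0.5938 0.1257 0.1147] jaw -80.6 TRAVEL [0.406 0.121 0.495] DR [0.004 0.015 0.008] q6 1.42
```

View pics/w4.png

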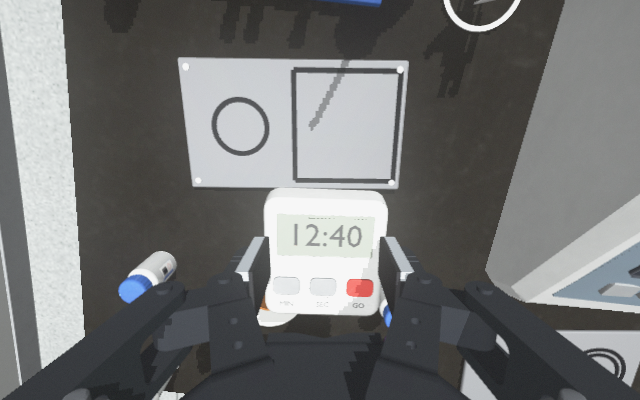

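The square outline's corners are about (291,67), (404,67), (396,184) and (292,182), with the ring centred at (240,126). The timer is held level and square.

Run:
```python
from h import *
c=viewer.get_calibration('wrist')
for n,l in [('sq',[(291,67),(404,67),(396,184),(292,182)]),('bd',[(178,58),(408,61),(400,189),(193,187)]),('ring',[(240,126)])]:
    q=np.array([px2w(c,u,v,.005)[:2] for u,v in l]); print(n,q.mean(0).round(4))
    if len(l)==4:
        e=np.roll(q,-1,0)-q; print(np.linalg.norm(e,axis=1).round(4),np.degrees(np.arctan2(e[:,1],e[:,0])).round(1))
```

```text
sq [0.6488 0.1168]
[0.0872 0.093  0.0895 0.0912] [ -80.6 -170.4   98.2    8.1]
bd [0.6424 0.1575]
[0.1759 0.1017 0.1786 0.1017] [ -81.2 -169.9   98.8    8.6]
ring [0.6364 0.202 ]
```

```bash
python3 -m handwheel '[{"travel":[0.2,0.06,0],"dr":[0,0.01,0.008]},{"travel":[0.2,0.06,0.1],"dr":[0,0,0]},{"travel":[0,0,0.2],"dr":[0,0,0]},{"travel":[0,0,0.2],"dr":[0,0,0]},{"travel":[0,0,0],"dr":[0,0,0]}]'
python3 - <<'E'
from h import *
go([.656,.1175,.025],99)
E
```

```text
time_s: 5.05
eef_pos: [0.6467, 0.1179, 0.0287]
eef_rot: [0.001, 0.997, 0.081, -0.009]
wrist_force: [-1.7, -0.2, -1.9]
opening: 0.644
pos [0.6467 0.1179 0.0287] jaw -80.7 TRAVEL [0.061 0.013 0.024] DR [0.    0.033 0.009] q6 1.41
```

```bash
python3 -m handwheel '[{"travel":[0.05,0.01,0],"dr":[0,0.03,0]},{"travel":[0.01,0,0],"dr":[0,0,0]},{"travel":[0,0,0],"dr":[0,0,0]}]'
python3 -c "
from h import *
go([.656,.1175,.02],99)"
python3 -m handwheel '[{"travel":[0,0,0.03],"dr":[0,0,0]},{"travel":[0,0,0],"dr":[0,0,0]}]'
python3 -c "
from h import *
go([.656,.1175,.01],99)"
```

```text
time_s: 5.3
eef_pos: [0.6526, 0.1184, 0.0273]
eef_rot: [-0.0, 0.997, 0.081, -0.003]
wrist_force: [0.6, -0.5, -1.0]
opening: 0.639
pos [0.6526 0.1184 0.0273] jaw -80.7 TRAVEL [0.022 0.01  0.048] DR [-0.002  0.012  0.01 ] q6 1.41
time_s: 5.47
eef_pos: [0.6539, 0.1187, 0.0258]
eef_rot: [-0.0, 0.997, 0.081, -0.001]
wrist_force: [-0.7, -0.4, -0.5]
opening: 0.642
pos [0.6539 0.1187 0.0258] jaw -80.7 TRAVEL [0.013 0.01  0.105] DR [-0.001  0.005  0.011] q6 1.41
```

```bash
for i in 1; do python3 -m handwheel '[{"travel":[0.01,0.01,0.05],"dr":[0,0,0]},{"travel":[0,0,0.02],"dr":[0,0,0]}]'; python3 -m handwheel '[{"travel":[0,0,0.03],"dr":[0,0,0]},{"travel":[0,0,0.02],"dr":[0,0,0]}]' ; done; python3 -c "
from h import *
go([.656,.1175,.01],99)"
```

```text
time_s: 5.63
eef_pos: [0.6578, 0.1177, 0.018]
eef_rot: [0.0, 0.997, 0.082, 0.002]
wrist_force: [-0.3, -1.1, -0.8]
opening: 0.636
time_s: 5.8
eef_pos: [0.6587, 0.1178, 0.0162]
eef_rot: [0.0, 0.997, 0.082, 0.002]
wrist_force: [-16.7, -2.0, 27.6]
opening: 0.64
pos [0.6587 0.1178 0.0162] jaw -80.6 TRAVEL [-0.018 -0.001  0.041] DR [ 0.002 -0.006  0.013] q6 1.41
```

```bash
python3 -m handwheel '[{"travel":[-0.015,0,-0.005],"dr":[0,0,0]}]'; python3 -m handwheel '[{"travel":[0,0,0.005],"dr":[0,0,0]},{"travel":[0,0,0],"dr":[0,0,0]},{"travel":[0,0,0],"dr":[0,0,0]},{"travel":[0,0,0],"dr":[0,0,0]}]' 1;  python3 -m handwheel '[{"travel":[0,0,-0.1],"dr":[0,0,0]},{"travel":[0,0,-0.25],"dr":[0,0,0]},{"travel":[-0.1,0,-0.25],"dr":[0,0,0]},{"travel":[-0.15,0,-0.2],"dr":[0,0,0]},{"travel":[-0.1,0,0],"dr":[0,0,0]},{"travel":[0,0,0],"dr":[0,0,0]}]'
python3 - <<'E'
from h import *
go([.4925,.161,.1],99)
im,c=snap('wrist','w5.png')
E
```

```text
time_s: 5.88
eef_pos: [0.6569, 0.1175, 0.0182]
eef_rot: [0.0, 0.997, 0.082, 0.002]
wrist_force: [0.2, -0.0, -1.3]
opening: 0.64
time_s: 6.22
eef_pos: [0.658, 0.1174, 0.0181]
eef_rot: [0.0, 0.997, 0.082, 0.003]
wrist_force: [0.9, -0.3, 0.1]
opening: 0.996
time_s: 6.72
eef_pos: [0.603, 0.1084, 0.1436]
eef_rot: [0.0, 0.997, 0.082, 0.001]
wrist_force: [0.8, 0.0, 0.4]
opening: 1.001
pos [0.603  0.1084 0.1436] jaw -80.6 TRAVEL [-0.67  -0.466  0.289] DR [ 0.002 -0.003  0.013] q6 1.39
```

View pics/w5.png

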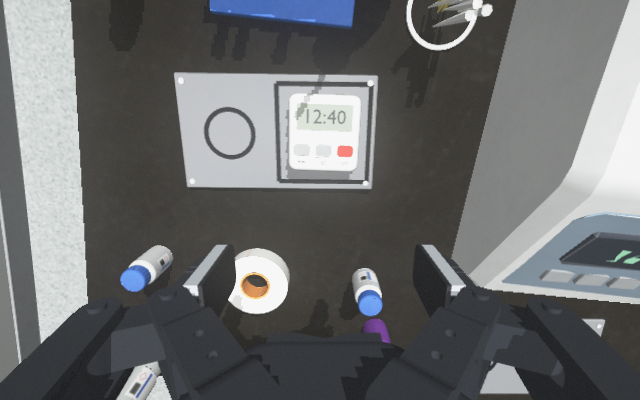

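The timer lies in the square with its top at roughly (289–360, 94–171), and the tape is at (259,281).

Run:
```python
from h import *
c=viewer.get_calibration('wrist')
q=np.array([px2w(c,u,v,.022)[:2] for u,v in [(289,94),(360,95),(358,171),(290,169)]]);print(q.mean(0).round(4))
q=np.array([px2w(c,u,v,.005)[:2] for u,v in [(276,84),(376,83),(369,188),(277,183)]]);print(q.mean(0).round(4))
print(px2w(c,259,281,.019).round(4))
go([.4925,.161,.1],99)
```

```text
[0.6562 0.1162]
[0.6522 0.1153]
[0.5016 0.1573 0.019 ]
pos [0.6051 0.1085 0.1446] jaw -80.6 TRAVEL [-0.685 -0.468  0.293] DR [ 0.002 -0.01   0.013] q6 1.39
```

```bash
python3 -m handwheel '[{"travel":[-0.14,-0.09,0],"dr":[0,0,0]},{"travel":[-0.14,-0.09,0],"dr":[0,0,0]},{"travel":[-0.14,-0.09,0],"dr":[0,0,0]},{"travel":[-0.14,-0.09,0.05],"dr":[0,0,0]},{"travel":[-0.12,-0.09,0.15],"dr":[0,0,0]},{"travel":[0,0,0.1],"dr":[0,0,0]},{"travel":[0,0,0],"dr":[0,0,0]}]'
python3 - <<'E'
from h import *
go([.493,.160,.004],99)
im,c=snap('wrist','w6.png')
E
```

```text
time_s: 7.35
eef_pos: [0.496, 0.1601, 0.0985]
eef_rot: [0.0, 0.997, 0.08, 0.006]
wrist_force: [-0.5, -0.4, 0.5]
opening: 1.001
pos [0.496  0.1601 0.0985] jaw -80.8 TRAVEL [-0.027 -0.004  0.63 ] DR [ 0.003 -0.022  0.007] q6 1.5
```

View pics/w6.png

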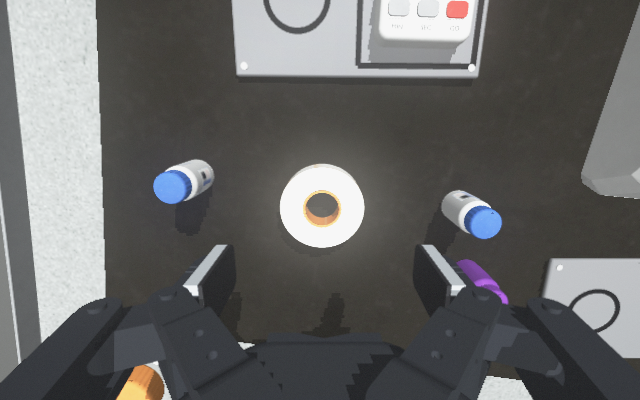

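```bash
python3 - <<'E'
from h import *
c=viewer.get_calibration('wrist')
print(px2w(c,322,206,.019).round(4), px2w(c,280,206,.019).round(4),px2w(c,364,206,.019).round(4))
print('vL',px2w(c,172,187,.049).round(4),'vR',px2w(c,484,222,.049).round(4))
E
python3 -m handwheel '[{"travel":[-0.02,0,0.2],"dr":[0,-0.02,0]},{"travel":[0,0,0.2],"dr":[0,0,0]},{"travel":[0,0,0.12],"dr":[0,0,0]},{"travel":[0,0,0.04],"dr":[0,0,0]}]'
python3 -c "
from h import *
go([.493,.160,.004],99)"
```

```text
[0.4955 0.1612 0.019 ] [0.4903 0.1935 0.019 ] [0.5007 0.1289 0.019 ]
vL [0.5018 0.2624 0.049 ] vR [0.5109 0.0514 0.049 ]
time_s: 7.73
eef_pos: [0.5031, 0.1598, 0.0183]
eef_rot: [0.001, 0.997, 0.08, 0.006]
wrist_force: [-0.6, 0.6, 0.2]
opening: 1.001
pos [0.5031 0.1598 0.0183] jaw -80.9 TRAVEL [-0.067 -0.012  0.094] DR [ 0.005 -0.024  0.005] q6 1.5
```

```bash
python3 -m handwheel '[{"travel":[-0.055,-0.005,0.04],"dr":[0,-0.024,0]},{"travel":[0,0,0.05],"dr":[0,0,0]},{"travel":[0,0,0.01],"dr":[0,0,0]}]'
python3 -c "
from h import *
go([.495,.161,.004],99)"
```

```text
time_s: 7.98
eef_pos: [0.4969, 0.1586, 0.003]
eef_rot: [0.001, 0.997, 0.079, -0.0]
wrist_force: [-0.8, 0.4, 0.8]
opening: 1.001
pos [0.4969 0.1586 0.003 ] jaw -80.9 TRAVEL [-0.01  -0.017 -0.006] DR [0.005 0.001 0.002] q6 1.5
```

Close, adding small downward terms to counter the creep.

```bash
python3 -m handwheel '[{"travel":[-0.01,-0.015,0.005],"dr":[0,0,0]},{"travel":[0,0,0],"dr":[0,0,0]},{"travel":[0,0,0],"dr":[0,0,0]}]' -1
python3 -m handwheel '[{"travel":[0,0,0],"dr":[0,0,0]},{"travel":[0,0,0],"dr":[0,0,0]}]'
python3 -m handwheel '[{"travel":[0,0,0],"dr":[0,0,0]}]'
python3 -m handwheel '[{"travel":[0,0,-0.15],"dr":[0,0,0]},{"travel":[0,0,-0.25],"dr":[0,0,0]},{"travel":[0,0,-0.25],"dr":[0,0,0]},{"travel":[0,0,0],"dr":[0,0,0]}]'
python3 - <<'E'
from h import *
go([.65,.1165,.1],99)
im,c=snap('wrist','w7.png')
cv2.imwrite('pics/w7.png',im[:,130:510,::-1])
E
```

```text
time_s: 8.23
eef_pos: [0.4969, 0.1609, 0.0045]
eef_rot: [0.001, 0.997, 0.079, 0.001]
wrist_force: [-0.1, 0.1, -1.0]
opening: 0.731
time_s: 8.4
eef_pos: [0.4981, 0.1612, 0.0061]
eef_rot: [0.001, 0.997, 0.079, 0.003]
wrist_force: [-0.5, -0.3, -0.2]
opening: 0.733
time_s: 8.48
eef_pos: [0.4985, 0.1613, 0.0066]
eef_rot: [0.001, 0.997, 0.079, 0.004]
wrist_force: [-0.1, -0.2, 0.1]
opening: 0.733
time_s: 8.82
eef_pos: [0.4956, 0.1612, 0.1056]
eef_rot: [0.001, 0.997, 0.079, 0.0]
wrist_force: [1.6, -0.1, 0.1]
opening: 0.727
pos [0.4956 0.1612 0.1056] jaw -80.9 TRAVEL [0.97  0.457 0.039] DR [ 0.005 -0.001  0.002] q6 1.5
```

View pics/w7.png

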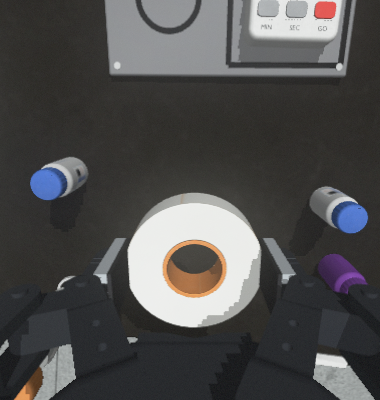

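```bash
python3 - <<'E'
from h import *
c=viewer.get_calibration('wrist'); p,R=pose()
for dz in (.01,.0145): print(R.as_matrix().T@(px2w(c,324,264,p[2]+dz)-p))
E
python3 -m handwheel '[{"travel":[0.2,0.1,0],"dr":[0,0,0]},{"travel":[0.2,0.1,0],"dr":[0,0,0]},{"travel":[0.2,0.1,0],"dr":[0,0,0]},{"travel":[0.2,0.1,0],"dr":[0,0,0]},{"travel":[0.15,0.05,0],"dr":[0,0,0]},{"travel":[0,0,0.2],"dr":[0,0,0]},{"travel":[0,0,0.1],"dr":[0,0,0]},{"travel":[0,0,0],"dr":[0,0,0]}]'
python3 -c "
from h import *
go([.6555,.1165,.035],99)"
```

```text
[-0.00243864  0.00029838 -0.00999338]
[ 1.59605727e-05  3.00187118e-04 -1.44993933e-02]
time_s: 9.53
eef_pos: [0.6482, 0.1144, 0.0493]
eef_rot: [0.001, 0.997, 0.08, -0.003]
wrist_force: [-1.1, 0.9, 0.2]
opening: 0.727
pos [0.6482 0.1144 0.0493] jaw -80.9 TRAVEL [ 0.051 -0.006  0.095] DR [0.004 0.011 0.004] q6 1.41
```

```bash
python3 -m handwheel '[{"travel":[0.04,-0.005,0.04],"dr":[0,0.01,0]},{"travel":[0,0,0.05],"dr":[0,0,0]},{"travel":[0,0,0.01],"dr":[0,0,0]}]'
python3 -c "
from h import *
go([.6555,.1165,.0265],99)"
```

```text
time_s: 9.78
eef_pos: [0.6525, 0.1163, 0.0311]
eef_rot: [0.001, 0.997, 0.08, -0.002]
wrist_force: [-0.3, 0.0, -1.3]
opening: 0.733
pos [0.6525 0.1163 0.0311] jaw -80.9 TRAVEL [0.02  0.002 0.031] DR [0.003 0.009 0.004] q6 1.41
```

```bash
python3 -m handwheel '[{"travel":[0.015,0,0.03],"dr":[0,0.008,0]},{"travel":[0,0,0.005],"dr":[0,0,0]}]'; python3 -m handwheel '[{"travel":[0,0,0.02],"dr":[0,0,0]},{"travel":[0,0,0.005],"dr":[0,0,0]}]'
```

```text
time_s: 9.95
eef_pos: [0.6552, 0.1171, 0.0263]
eef_rot: [0.001, 0.997, 0.08, 0.001]
wrist_force: [0.5, -0.5, -0.7]
opening: 0.73
time_s: 10.12
eef_pos: [0.656, 0.1174, 0.0267]
eef_rot: [0.001, 0.997, 0.08, 0.002]
wrist_force: [0.0, 0.2, -0.8]
opening: 0.73
```

```bash
python3 -m handwheel '[{"travel":[0,0,0.025],"dr":[0,0,0]},{"travel":[-0.005,0,0.015],"dr":[0,0,0]}]'
```

```text
time_s: 10.28
eef_pos: [0.657, 0.1175, 0.026]
eef_rot: [0.001, 0.997, 0.081, 0.003]
wrist_force: [-4.4, -0.3, 8.9]
opening: 0.729
```

```bash
python3 -m handwheel '[{"travel":[-0.005,0,0.015],"dr":[0,0,0]}]'
```

```text
time_s: 10.37
eef_pos: [0.6571, 0.1175, 0.026]
eef_rot: [0.001, 0.997, 0.081, 0.004]
wrist_force: [-3.4, -0.1, 10.5]
opening: 0.728
```

In contact at z = 26 mm as expected. Next I release, rise and look.

```bash
python3 -m handwheel '[{"travel":[0,0,0],"dr":[0,0,0]},{"travel":[0,0,0],"dr":[0,0,0]},{"travel":[0,0,0],"dr":[0,0,0]},{"travel":[0,0,0],"dr":[0,0,0]}]' 1;  python3 -m handwheel '[{"travel":[0,0,-0.1],"dr":[0,0,0]},{"travel":[0,0,-0.25],"dr":[0,0,0]},{"travel":[-0.1,0,-0.25],"dr":[0,0,0]},{"travel":[-0.2,-0.1,-0.1],"dr":[0,0,0]},{"travel":[-0.2,-0.1,0],"dr":[0,0,0]},{"travel":[0,0,0],"dr":[0,0,0]}]'
python3 - <<'E'
from h import *
go([.4994,.262,.1],99)
im,c=snap('wrist','w8.png')
E
```

```text
time_s: 10.7
eef_pos: [0.6581, 0.1179, 0.0277]
eef_rot: [0.002, 0.997, 0.081, 0.006]
wrist_force: [-0.3, -0.3, -0.5]
opening: 0.998
time_s: 11.2
eef_pos: [0.5748, 0.1352, 0.1376]
eef_rot: [0.001, 0.997, 0.08, 0.004]
wrist_force: [-0.2, -0.6, -0.5]
opening: 0.996
pos [0.5748 0.1352 0.1376] jaw -80.8 TRAVEL [-0.363 -0.915  0.245] DR [ 0.006 -0.016  0.006] q6 1.44
```

View pics/w8.png

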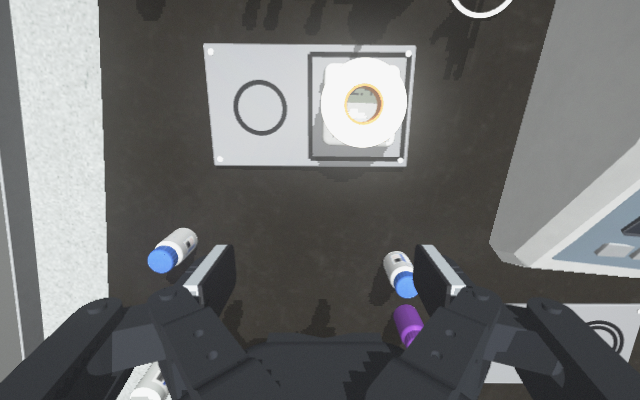

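Viewed 9 so far. The tape (364,102) sits on the timer, whose centre is about (362,105).

Run:
```python
from h import *
c=viewer.get_calibration('wrist')
print('tape',px2w(c,364.5,102,.041).round(4))
print('timer',np.mean([px2w(c,u,v,.022) for u,v in [(325,64),(402,65),(397,148),(324,145)]],0).round(4))
print('sq',np.mean([px2w(c,u,v,.005) for u,v in [(309,53),(412,52),(404,160),(309,158)]],0).round(4))
print('ring',px2w(c,260,107,.005).round(4))
print('vR',px2w(c,405,285,.049).round(4),'vL',px2w(c,163,260,.049).round(4))
go([.500,.262,.1],99)
```

```text
tape [0.6598 0.1154 0.041 ]
timer [0.6568 0.1143 0.022 ]
sq [0.656  0.1152 0.005 ]
ring [0.6432 0.2014 0.005 ]
vR [0.5147 0.0518 0.049 ] vL [0.5061 0.2608 0.049 ]
pos [0.5781 0.1345 0.1389] jaw -80.8 TRAVEL [-0.382 -0.923  0.251] DR [ 0.008 -0.024  0.005] q6 1.44
```

```bash
python3 -m handwheel '[{"travel":[-0.08,-0.19,0],"dr":[0,-0.02,0]},{"travel":[-0.08,-0.19,0],"dr":[0,0,0]},{"travel":[-0.08,-0.19,0],"dr":[0,0,0]},{"travel":[-0.08,-0.19,0],"dr":[0,0,0]},{"travel":[-0.06,-0.17,0],"dr":[0,0,0]},{"travel":[0,0,0.1],"dr":[0,0,0]},{"travel":[0,0,0],"dr":[0,0,0]}]'
python3 - <<'E'
from h import *
go([.500,.262,.006],99)
im,c=snap('wrist','w9.png')
E
```

```text
time_s: 11.83
eef_pos: [0.5048, 0.2671, 0.129]
eef_rot: [0.002, 0.997, 0.078, 0.007]
wrist_force: [-0.0, -0.2, -0.7]
opening: 1.004
pos [0.5048 0.2671 0.129 ] jaw -81.1 TRAVEL [-0.049  0.024  0.819] DR [ 0.01  -0.028 -0.003] q6 1.7
```

View pics/w9.png

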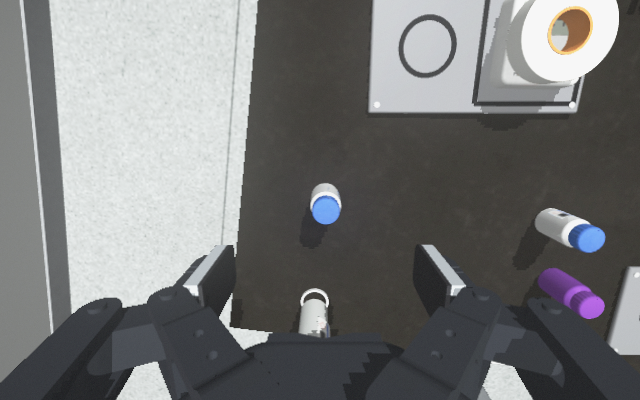

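The vial cap is at (325,210). The tube foot at (315,297) is clear of where the hand comes down.

```bash
python3 - <<'E'
from h import *
c=viewer.get_calibration('wrist')
print('vL',px2w(c,325,210,.049).round(4),'base edge',px2w(c,325,190,.038).round(4),'ring',px2w(c,428,46,.005).round(4))
E
python3 -m handwheel '[{"travel":[-0.035,0.024,0.2],"dr":[0.01,-0.028,0]},{"travel":[0,0,0.15],"dr":[0,0,0]},{"travel":[0,0,0],"dr":[0,0,0]}]'
python3 - <<'E'
from h import *
go([.500,.262,.006],99)
im,c=snap('wrist','w9b.png')
E
```

```text
vL [0.5025 0.2654 0.049 ] base edge [0.5158 0.2674 0.038 ] ring [0.6406 0.2013 0.005 ]
time_s: 12.13
eef_pos: [0.5076, 0.2628, 0.0814]
eef_rot: [-0.001, 0.997, 0.077, 0.005]
wrist_force: [-1.2, 0.1, 0.0]
opening: 0.995
pos [0.5076 0.2628 0.0814] jaw -81.2 TRAVEL [-0.056 -0.002  0.502] DR [-0.003 -0.02  -0.006] q6 1.69
```

```bash
python3 -m handwheel '[{"travel":[-0.05,0,0.2],"dr":[0,-0.02,0]},{"travel":[-0.01,0,0.2],"dr":[0,0,0]},{"travel":[0,0,0.08],"dr":[0,0,0]},{"travel":[0,0,0],"dr":[0,0,0]}]'
python3 - <<'E'
from h import *
go([.500,.263,.006],99)
E
```

```text
time_s: 12.52
eef_pos: [0.5089, 0.2614, 0.0173]
eef_rot: [-0.002, 0.997, 0.075, 0.007]
wrist_force: [-0.5, 0.7, -0.4]
opening: 1.005
pos [0.5089 0.2614 0.0173] jaw -81.4 TRAVEL [-0.058 -0.019  0.075] DR [-0.005 -0.026 -0.013] q6 1.69
```

```bash
python3 -m handwheel '[{"travel":[-0.06,-0.015,0.06],"dr":[0,-0.026,0]},{"travel":[-0.01,0,0.03],"dr":[0,0,0]}]'
python3 - <<'E'
from h import *
go([.500,.263,.006],99)
E
```

```text
time_s: 12.68
eef_pos: [0.5009, 0.2623, 0.0065]
eef_rot: [-0.002, 0.997, 0.074, 0.002]
wrist_force: [-0.8, -0.1, -0.5]
opening: 1.0
pos [0.5009 0.2623 0.0065] jaw -81.5 TRAVEL [-0.005 -0.005  0.003] DR [-0.006 -0.007 -0.015] q6 1.69
```

```bash
python3 -m handwheel '[{"travel":[-0.008,-0.005,0.008],"dr":[0,0,0]},{"travel":[-0.004,0,0.004],"dr":[0,0,0]},{"travel":[-0.004,0,0.004],"dr":[0,0,0]},{"travel":[-0.004,0,0.004],"dr":[0,0,0]},{"travel":[-0.004,0,0.004],"dr":[0,0,0]},{"travel":[0,0,0],"dr":[0,0,0]},{"travel":[0,0,0],"dr":[0,0,0]}]' -1
python3 -m handwheel '[{"travel":[0,0,0],"dr":[0,0,0]}]'
python3 - <<'E'
from h import *
go([.637,.202,.03],99)
E
```

```text
time_s: 13.27
eef_pos: [0.4999, 0.2639, 0.0073]
eef_rot: [-0.002, 0.997, 0.075, 0.005]
wrist_force: [0.9, 0.3, -0.2]
opening: 0.28
time_s: 13.35
eef_pos: [0.5, 0.2639, 0.0074]
eef_rot: [-0.002, 0.997, 0.075, 0.005]
wrist_force: [0.4, 0.5, -0.1]
opening: 0.279
pos [0.5    0.2639 0.0074] jaw -81.4 TRAVEL [ 0.843  0.544 -0.144] DR [-0.008 -0.021 -0.014] q6 1.69
```

```bash
python3 -m handwheel '[{"travel":[0,0,-0.2],"dr":[0,-0.02,0]},{"travel":[0,0,-0.2],"dr":[0,0,0]},{"travel":[0.15,0.11,0],"dr":[0,0,0]},{"travel":[0.2,0.12,0],"dr":[0,0,0]},{"travel":[0.2,0.12,0],"dr":[0,0,0]},{"travel":[0.2,0.12,0],"dr":[0,0,0]},{"travel":[0.1,0.07,0],"dr":[0,0,0]},{"travel":[0,0,0.2],"dr":[0,0,0]},{"travel":[0,0,0],"dr":[0,0,0]}]'
python3 - <<'E'
from h import *
go([.638,.202,.0125],99)
im,c=snap('wrist','w10.png')
E
```

```text
time_s: 14.1
eef_pos: [0.6425, 0.1998, 0.0381]
eef_rot: [-0.001, 0.997, 0.076, -0.0]
wrist_force: [-2.3, 0.5, -3.1]
opening: 0.283
pos [0.6425 0.1998 0.0381] jaw -81.3 TRAVEL [-0.027 -0.018  0.171] DR [-0.006  0.001 -0.009] q6 1.54
```

View pics/w10.png

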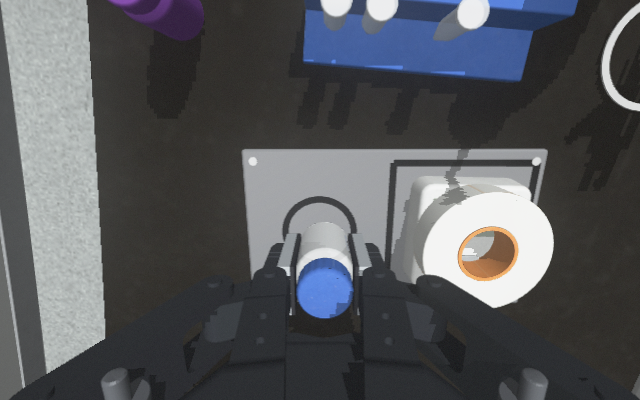

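```bash
python3 -m handwheel '[{"travel":[-0.02,-0.015,0.07],"dr":[0,0,0]},{"travel":[-0.01,0,0.05],"dr":[0,0,0]},{"travel":[0,0,0.02],"dr":[0,0,0]}]'
python3 - <<'E'
from h import *
go([.637,.202,.0115],99)
E
```

```text
time_s: 14.4
eef_pos: [0.6413, 0.2029, 0.0229]
eef_rot: [-0.002, 0.997, 0.077, 0.004]
wrist_force: [0.0, -0.4, -0.6]
opening: 0.283
pos [0.6413 0.2029 0.0229] jaw -81.2 TRAVEL [-0.03   0.002  0.076] DR [-0.005 -0.017 -0.007] q6 1.54
```

```bash
python3 -m handwheel '[{"travel":[-0.03,0,0.05],"dr":[0,-0.017,0]},{"travel":[-0.005,0,0.02],"dr":[0,0,0]},{"travel":[0,0,0.015],"dr":[0,0,0]}]'
python3 - <<'E'
from h import *
go([.637,.202,.0115],99)
E
```

```text
time_s: 14.65
eef_pos: [0.6351, 0.2033, 0.0116]
eef_rot: [-0.001, 0.997, 0.078, -0.0]
wrist_force: [-9.4, -4.6, 29.8]
opening: 0.28
pos [0.6351 0.2033 0.0116] jaw -81.1 TRAVEL [0.011 0.011 0.001] DR [-0.004 -0.    -0.002] q6 1.54
```

```bash
python3 -m handwheel '[{"travel":[0.006,0.004,-0.004],"dr":[0,0,0]}]'; python3 -m handwheel '[{"travel":[0,0,0],"dr":[0,0,0]},{"travel":[0,0,0],"dr":[0,0,0]},{"travel":[0,0,0],"dr":[0,0,0]}]' -0.05;  python3 -m handwheel '[{"travel":[0,0,-0.1],"dr":[0,0,0]},{"travel":[0,0,-0.25],"dr":[0,0,0]},{"travel":[0,0,-0.25],"dr":[0,0,0]},{"travel":[-0.2,0.1,-0.1],"dr":[0,0,0]},{"travel":[-0.2,0.2,0],"dr":[0,0,0]},{"travel":[-0.2,0.2,0],"dr":[0,0,0]},{"travel":[-0.1,0.2,0],"dr":[0,0,0]},{"travel":[0,0,0],"dr":[0,0,0]}]'
python3 - <<'E'
from h import *
go([.509,.0497,.08],99)
im,c=snap('wrist','w11.png')
E
```

```text
time_s: 14.73
eef_pos: [0.6359, 0.2031, 0.0129]
eef_rot: [-0.001, 0.997, 0.078, 0.0]
wrist_force: [-0.6, 1.2, -0.1]
opening: 0.283
time_s: 14.98
eef_pos: [0.6365, 0.2038, 0.0141]
eef_rot: [-0.001, 0.997, 0.079, 0.001]
wrist_force: [0.7, 0.1, -0.7]
opening: 0.47
time_s: 15.65
eef_pos: [0.547, 0.0817, 0.1297]
eef_rot: [-0.0, 0.997, 0.082, 0.004]
wrist_force: [1.2, 0.1, 0.1]
opening: 0.477
pos [0.547  0.0817 0.1297] jaw -80.6 TRAVEL [-0.287  0.17   0.329] DR [-0.    -0.015  0.012] q6 1.34
```

View pics/w11.png

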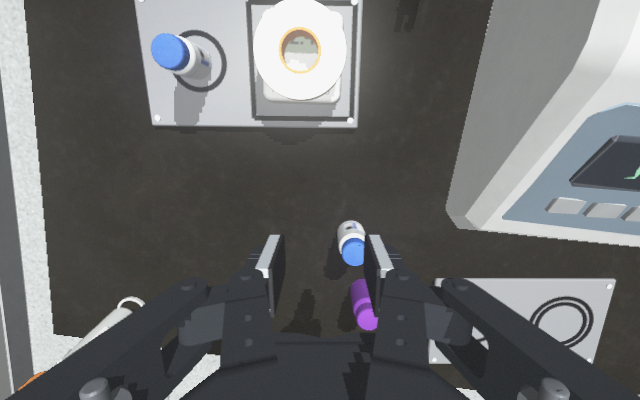

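```bash
python3 - <<'E'
from h import *
c=viewer.get_calibration('wrist')
print('vR',px2w(c,355,252,.049).round(4),'vial1 cap',px2w(c,171,52,.054).round(4),'ring1',px2w(c,200,60,.005).round(4))
E
python3 -m handwheel '[{"travel":[-0.15,0.09,0.05],"dr":[0,-0.015,0]},{"travel":[-0.14,0.08,0.1],"dr":[0,0,0]},{"travel":[0,0,0.15],"dr":[0,0,0]},{"travel":[0,0,0],"dr":[0,0,0]}]' 0.3
python3 - <<'E'
from h import *
go([.509,.050,.006],99)
E
```

```text
vR [0.5122 0.052  0.049 ] vial1 cap [0.6378 0.2016 0.054 ] ring1 [0.6408 0.202  0.005 ]
time_s: 16.03
eef_pos: [0.5122, 0.0517, 0.089]
eef_rot: [-0.001, 0.997, 0.081, 0.005]
wrist_force: [-1.1, 0.4, -0.6]
opening: 0.65
pos [0.5122 0.0517 0.089 ] jaw -80.7 TRAVEL [-0.029  0.008  0.553] DR [-0.001 -0.021  0.01 ] q6 1.27
```

Vial 1 is within about 3 mm of its ring centre. On to the second vial.

```bash
python3 -m handwheel '[{"travel":[-0.03,0,0.2],"dr":[0,-0.021,0]},{"travel":[-0.015,0,0.2],"dr":[0,0,0]},{"travel":[-0.02,0,0.1],"dr":[0,-0.02,0]},{"travel":[-0.02,0,0.06],"dr":[0,0,0]}]'
python3 - <<'E'
from h import *
go([.509,.051,.006],99)
E
```

```text
time_s: 16.37
eef_pos: [0.508, 0.0519, 0.0094]
eef_rot: [0.001, 0.997, 0.082, 0.001]
wrist_force: [-0.7, -0.1, -0.1]
opening: 0.651
pos [0.508  0.0519 0.0094] jaw -80.6 TRAVEL [0.006 0.007 0.023] DR [ 0.004 -0.002  0.014] q6 1.28
```

```bash
python3 -m handwheel '[{"travel":[0.005,0.005,0.025],"dr":[0,0,0]},{"travel":[-0.004,0,0.004],"dr":[0,0,0]},{"travel":[-0.004,0,0.004],"dr":[0,0,0]},{"travel":[-0.004,0,0.004],"dr":[0,0,0]},{"travel":[0,0,0],"dr":[0,0,0]},{"travel":[0,0,0],"dr":[0,0,0]}]' -1
python3 -m handwheel '[{"travel":[0,0,-0.2],"dr":[0,0,0]},{"travel":[0,0,-0.25],"dr":[0,0,0]},{"travel":[0,0,-0.15],"dr":[0,0,0]},{"travel":[0,0,0],"dr":[0,0,0]}]'
python3 - <<'E'
from h import *
go([.431,-.098,.09],100)
E
```

```text
time_s: 16.87
eef_pos: [0.5105, 0.0527, 0.0069]
eef_rot: [0.001, 0.997, 0.083, 0.003]
wrist_force: [-0.2, 0.1, -0.3]
opening: 0.278
time_s: 17.2
eef_pos: [0.5088, 0.0529, 0.1]
eef_rot: [0.001, 0.997, 0.083, 0.001]
wrist_force: [0.3, 0.4, 0.1]
opening: 0.282
pos [0.5088 0.0529 0.1   ] jaw -80.5 TRAVEL [-0.679  0.906  0.066] DR [ 0.003 -0.004 -0.015] q6 1.28
```

```bash
python3 -m handwheel '[{"travel":[-0.2,0.1,0],"dr":[0,0,0]},{"travel":[-0.18,0.18,0],"dr":[0,0,0]},{"travel":[-0.15,0.22,0],"dr":[0,0,0]},{"travel":[-0.1,0.22,0],"dr":[0,0,0]},{"travel":[-0.06,0.18,0],"dr":[0,0,0]},{"travel":[0,0,0.15],"dr":[0,0,0]},{"travel":[0,0,0],"dr":[0,0,0]}]'
python3 - <<'E'
from h import *
go([.430,-.098,.0115],100)
im,c=snap('wrist','w12.png')
E
```

```text
time_s: 17.78
eef_pos: [0.4298, -0.1031, 0.0799]
eef_rot: [0.003, 0.996, 0.085, 0.008]
wrist_force: [-2.0, -0.0, -1.0]
opening: 0.283
pos [ 0.4298 -0.1031  0.0799] jaw -80.2 TRAVEL [ 0.    -0.037  0.456] DR [ 0.014 -0.028 -0.008] q6 0.89
```

View pics/w12.png

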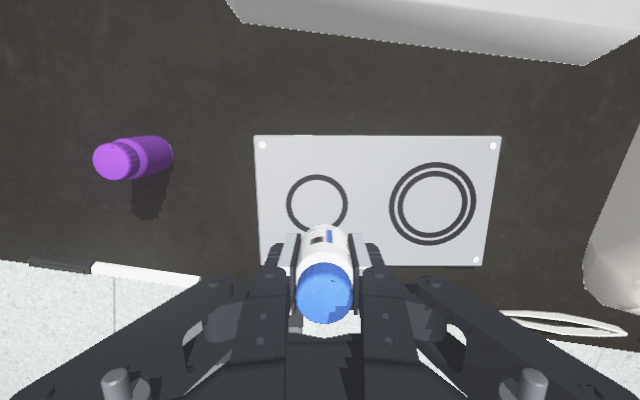

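The vial is held upright over the collection board, with the ring at (317,204) and the double ring at (433,202).

```bash
python3 - <<'E'
from h import *
c=viewer.get_calibration('wrist')
print('ring',px2w(c,317,204,.005).round(4),'dring',px2w(c,433,202.5,.005).round(4))
E
python3 -m handwheel '[{"travel":[-0.01,-0.03,0.15],"dr":[0,-0.028,0]},{"travel":[-0.01,0,0.14],"dr":[0,0,0]},{"travel":[-0.01,0,0.05],"dr":[0,0,0]}]'
python3 - <<'E'
from h import *
go([.431,-.099,.0115],100)
E
```

```text
ring [ 0.4333 -0.099   0.005 ] dring [ 0.4493 -0.1865  0.005 ]
time_s: 18.08
eef_pos: [0.4309, -0.1012, 0.0337]
eef_rot: [0.007, 0.996, 0.086, 0.005]
wrist_force: [0.0, 0.2, -1.1]
opening: 0.282
pos [ 0.4309 -0.1012  0.0337] jaw -80.1 TRAVEL [ 0.002 -0.016  0.148] DR [ 0.028 -0.017 -0.005] q6 0.91
```

```bash
python3 -m handwheel '[{"travel":[0,-0.016,0.08],"dr":[0.028,-0.017,0]},{"travel":[0,0,0.05],"dr":[0,0,0]},{"travel":[-0.004,0,0.02],"dr":[0,0,0]}]'
python3 - <<'E'
from h import *
go([.4315,-.099,.0115],100)
E
```

```text
time_s: 18.33
eef_pos: [0.4306, -0.0971, 0.011]
eef_rot: [-0.0, 0.996, 0.088, -0.0]
wrist_force: [0.1, -0.3, -0.2]
opening: 0.284
pos [ 0.4306 -0.0971  0.011 ] jaw -79.9 TRAVEL [ 0.003  0.014 -0.003] DR [-0.002  0.001  0.002] q6 0.9
```

```bash
python3 -m handwheel '[{"travel":[0,0.008,0.012],"dr":[0,0,0]},{"travel":[0,0,0.008],"dr":[0,0,0]}]'
```

```text
time_s: 18.5
eef_pos: [0.4309, -0.0974, 0.0095]
eef_rot: [-0.001, 0.996, 0.089, -0.001]
wrist_force: [-9.0, 0.6, 24.1]
opening: 0.285
```

```bash
python3 -m handwheel '[{"travel":[0,0,-0.004],"dr":[0,0,0]}]'; python3 -m handwheel '[{"travel":[0,0,0],"dr":[0,0,0]},{"travel":[0,0,0],"dr":[0,0,0]},{"travel":[0,0,0],"dr":[0,0,0]}]' 0;  python3 -m handwheel '[{"travel":[0,0,-0.1],"dr":[0,0,0]},{"travel":[0,0,-0.25],"dr":[0,0,0]},{"travel":[0,0,-0.25],"dr":[0,0,0]},{"travel":[0,0,-0.25],"dr":[0,0,0]},{"travel":[0,0,-0.25],"dr":[0,0,0]},{"travel":[0,-0.15,-0.15],"dr":[0,0,0]},{"travel":[0.015,-0.24,0],"dr":[0,0,0]},{"travel":[0.015,-0.24,0],"dr":[0,0,0]},{"travel":[0.015,-0.24,0],"dr":[0,0,0]},{"travel":[0.015,-0.24,0],"dr":[0,0,0]},{"travel":[0.015,-0.24,0],"dr":[0,0,0]},{"travel":[0.015,-0.24,0],"dr":[0,0,0]},{"travel":[0.015,-0.24,0],"dr":[0,0,0]},{"travel":[0.015,-0.24,0],"dr":[0,0,0]},{"travel":[0,-0.2,0],"dr":[0,0,0]},{"travel":[0,0,0],"dr":[0,0,0]}]' 1
python3 - <<'E'
from h import *
go([.388,.256,.19],99)
im,c=snap('wrist','w13.png')
E
```

```text
time_s: 18.58
eef_pos: [0.4312, -0.0975, 0.0109]
eef_rot: [-0.001, 0.996, 0.089, -0.001]
wrist_force: [0.1, 0.3, -1.3]
opening: 0.283
time_s: 18.83
eef_pos: [0.4331, -0.0981, 0.0131]
eef_rot: [0.001, 0.996, 0.09, 0.001]
wrist_force: [0.4, -0.3, 0.3]
opening: 0.502
time_s: 20.17
eef_pos: [0.3907, 0.2542, 0.2158]
eef_rot: [0.001, 0.996, 0.085, 0.009]
wrist_force: [-0.1, 0.4, 0.3]
opening: 1.001
pos [0.3907 0.2542 0.2158] jaw -80.2 TRAVEL [-0.019 -0.016  0.171] DR [ 0.006 -0.036  0.025] q6 1.73
```

View pics/w13.png

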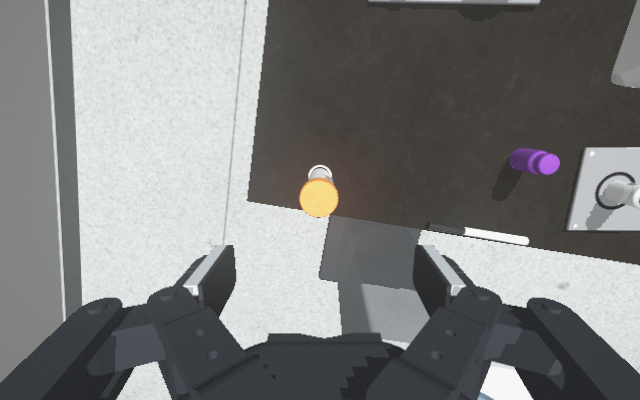

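Tube cap is at (319,198) and its foot at (320,175). The second vial stands in its ring. Next I measure and descend.

```bash
python3 - <<'E'
from h import *
c=viewer.get_calibration('wrist')
print('cap',px2w(c,319,198,.108).round(4),'foot',px2w(c,320,176,.003).round(4))
E
python3 -m handwheel '[{"travel":[-0.025,-0.01,0.15],"dr":[0,-0.036,0]},{"travel":[-0.01,0,0.15],"dr":[0,0,0]},{"travel":[0,0,0],"dr":[0,0,0]}]'
python3 - <<'E'
from h import *
go([.389,.2555,.048],100)
E
```

```text
cap [0.3896 0.2558 0.108 ] foot [0.3888 0.2557 0.003 ]
time_s: 20.47
eef_pos: [0.3871, 0.253, 0.171]
eef_rot: [0.002, 0.996, 0.087, 0.002]
wrist_force: [-0.5, -0.7, -0.1]
opening: 0.996
pos [0.3871 0.253  0.171 ] jaw -80.0 TRAVEL [ 0.012 -0.019  0.82 ] DR [ 0.01  -0.006 -0.002] q6 1.72
```

```bash
python3 -m handwheel '[{"travel":[0,-0.019,0.2],"dr":[0.01,-0.006,0]},{"travel":[0,0,0.2],"dr":[0,0,0]},{"travel":[-0.01,0,0.12],"dr":[0,0,0]}]'
python3 - <<'E'
from h import *
go([.389,.2555,.048],100)
E
```

```text
time_s: 20.72
eef_pos: [0.3911, 0.2546, 0.097]
eef_rot: [-0.001, 0.996, 0.085, 0.006]
wrist_force: [-0.5, -0.2, 0.2]
opening: 0.995
pos [0.3911 0.2546 0.097 ] jaw -80.2 TRAVEL [-0.017 -0.008  0.327] DR [-0.002 -0.022 -0.007] q6 1.72
```

```bash
python3 -m handwheel '[{"travel":[-0.02,-0.008,0.15],"dr":[0,-0.022,0]},{"travel":[-0.01,0,0.13],"dr":[0,0,0]},{"travel":[-0.01,0,0.05],"dr":[0,0,0]}]'
python3 - <<'E'
from h import *
go([.389,.2555,.048],100)
E
```

```text
time_s: 20.97
eef_pos: [0.3865, 0.252, 0.0462]
eef_rot: [-0.0, 0.997, 0.084, -0.0]
wrist_force: [-0.6, -0.4, -0.3]
opening: 1.001
pos [0.3865 0.252  0.0462] jaw -80.4 TRAVEL [ 0.02  -0.02  -0.012] DR [-0.     0.001 -0.014] q6 1.72
```

```bash
python3 -m handwheel '[{"travel":[0.015,-0.022,0],"dr":[0,0,0]},{"travel":[0,0,0.004],"dr":[0,0,0]}]'
python3 - <<'E'
from h import *
go([.389,.2555,.048],100)
E
```

```text
time_s: 21.13
eef_pos: [0.3883, 0.2544, 0.0455]
eef_rot: [0.0, 0.997, 0.082, -0.002]
wrist_force: [0.3, 0.3, -0.2]
opening: 1.001
pos [0.3883 0.2544 0.0455] jaw -80.6 TRAVEL [ 0.006 -0.007 -0.017] DR [ 0.001  0.006 -0.018] q6 1.73
```

```bash
python3 -m handwheel '[{"travel":[0,-0.006,-0.005],"dr":[0,0,0]},{"travel":[0,0,0],"dr":[0,0,0]},{"travel":[0,0,0],"dr":[0,0,0]},{"travel":[-0.003,0,0.004],"dr":[0,0,0]},{"travel":[-0.003,0,0.004],"dr":[0,0,0]},{"travel":[-0.003,0,0.004],"dr":[0,0,0]},{"travel":[0,0,0],"dr":[0,0,0]}]' -1
python3 - <<'E'
from h import *
go([.389,.2555,.16],100)
E
```

```text
time_s: 21.72
eef_pos: [0.3915, 0.2564, 0.0504]
eef_rot: [-0.001, 0.997, 0.082, 0.003]
wrist_force: [0.8, 0.6, -1.2]
opening: 0.326
pos [0.3915 0.2564 0.0504] jaw -80.5 TRAVEL [-0.012  0.003 -0.731] DR [-0.002 -0.013 -0.018] q6 1.73
```

```bash
python3 -m handwheel '[{"travel":[0,0,-0.15],"dr":[0,-0.013,0]},{"travel":[0,0,-0.2],"dr":[0,0,0]},{"travel":[0,0,-0.25],"dr":[0,0,0]},{"travel":[0,0.1,-0.05],"dr":[0,0,0]},{"travel":[-0.01,0.2,0],"dr":[0,0,0]},{"travel":[-0.01,0.23,0],"dr":[0,0,0]},{"travel":[-0.01,0.23,0],"dr":[0,0,0]},{"travel":[-0.01,0.23,0],"dr":[0,0,0]},{"travel":[-0.01,0.23,0],"dr":[0,0,0]},{"travel":[-0.01,0.23,0],"dr":[0,0,0]},{"travel":[-0.01,0.23,0],"dr":[0,0,0]},{"travel":[-0.01,0.23,0],"dr":[0,0,0]},{"travel":[-0.01,0.23,0],"dr":[0,0,0]},{"travel":[-0.01,0.23,0],"dr":[0,0,0]},{"travel":[0,0.23,0],"dr":[0,0,0]},{"travel":[0,0.2,0],"dr":[0,0,0]},{"travel":[0,0.15,0],"dr":[0,0,0]},{"travel":[0,0,0],"dr":[0,0,0]}]'
python3 - <<'E'
from h import *
go([.446,-.1855,.053],100)
im,c=snap('wrist','w14.png')
E
```

```text
time_s: 23.22
eef_pos: [0.4502, -0.2025, 0.1532]
eef_rot: [0.001, 0.996, 0.086, 0.001]
wrist_force: [-0.2, -0.1, -0.8]
opening: 0.328
pos [ 0.4502 -0.2025  0.1532] jaw -80.1 TRAVEL [-0.009 -0.119  0.667] DR [ 0.006 -0.004 -0.003] q6 0.73
```

The picture limit is used up, so I place the tube using the pose and force readings.

```bash
python3 -m handwheel '[{"travel":[0,-0.11,0.1],"dr":[0,0,0]},{"travel":[-0.01,0,0.2],"dr":[0,0,0]},{"travel":[-0.01,0,0.1],"dr":[0,0,0]}]'
python3 - <<'E'
from h import *
go([.446,-.1855,.053],100)
E
```

```text
time_s: 23.52
eef_pos: [0.446, -0.1851, 0.0946]
eef_rot: [0.003, 0.996, 0.086, 0.004]
wrist_force: [0.1, -0.7, -1.0]
opening: 0.327
pos [ 0.446  -0.1851  0.0946] jaw -80.2 TRAVEL [-0.003  0.001  0.277] DR [ 0.011 -0.014 -0.006] q6 0.76
```

```bash
python3 -m handwheel '[{"travel":[-0.01,0,0.12],"dr":[0.011,-0.014,0]},{"travel":[-0.005,0,0.09],"dr":[0,0,0]},{"travel":[-0.005,0,0.03],"dr":[0,0,0]}]'
python3 - <<'E'
from h import *
go([.446,-.1855,.053],100)
E
```

```text
time_s: 23.77
eef_pos: [0.4406, -0.1802, 0.055]
eef_rot: [-0.002, 0.996, 0.087, -0.002]
wrist_force: [-8.7, 2.9, 60.5]
opening: 0.331
pos [ 0.4406 -0.1802  0.055 ] jaw -80.0 TRAVEL [0.029 0.041 0.013] DR [-0.009  0.008  0.   ] q6 0.76
```

```bash
python3 -m handwheel '[{"travel":[0.01,0.015,-0.02],"dr":[0,0,0]},{"travel":[0.02,0.03,0],"dr":[-0.009,0.006,0]}]'
python3 - <<'E'
from h import *
go([.446,-.1855,.055],100); print(ctrl.get_obs()['wrist_force'].round(1))
E
```

```text
time_s: 23.93
eef_pos: [0.4453, -0.1833, 0.0574]
eef_rot: [-0.001, 0.996, 0.088, -0.001]
wrist_force: [-0.1, -0.5, -0.3]
opening: 0.325
pos [ 0.4453 -0.1833  0.0574] jaw -79.9 TRAVEL [0.002 0.015 0.016] DR [-0.005  0.005  0.005] q6 0.76
[-0.1 -0.5 -0.3]
```

```bash
python3 -m handwheel '[{"travel":[0,0.012,0.006],"dr":[0,0,0]},{"travel":[0,0,0.01],"dr":[0,0,0]}]'; python3 -m handwheel '[{"travel":[0,0,0.008],"dr":[0,0,0]}]'
```

```text
time_s: 24.1
eef_pos: [0.4468, -0.185, 0.056]
eef_rot: [-0.0, 0.996, 0.089, -0.001]
wrist_force: [-0.3, -1.0, -0.7]
opening: 0.323
time_s: 24.18
eef_pos: [0.4471, -0.185, 0.0552]
eef_rot: [-0.0, 0.996, 0.089, -0.0]
wrist_force: [-3.0, 3.0, 15.3]
opening: 0.326
```

```bash
python3 -m handwheel '[{"travel":[0,0,0],"dr":[0,0,0]},{"travel":[0,0,0],"dr":[0,0,0]},{"travel":[0,0,0],"dr":[0,0,0]}]' 0.1; python3 -c "
from h import *
go([.446,-.185,.055],100)"
```

```text
time_s: 24.43
eef_pos: [0.4473, -0.1849, 0.0555]
eef_rot: [-0.0, 0.996, 0.089, 0.0]
wrist_force: [1.0, 0.1, -0.9]
opening: 0.551
pos [ 0.4473 -0.1849  0.0555] jaw -79.8 TRAVEL [-0.009 -0.001  0.003] DR [-0.    -0.     0.008] q6 0.75
```

```bash
python3 -m handwheel '[{"travel":[0,0,-0.1],"dr":[0,0,0]},{"travel":[0,0,-0.2],"dr":[0,0,0]},{"travel":[0,0,-0.25],"dr":[0,0,0]},{"travel":[0,0,-0.25],"dr":[0,0,0]},{"travel":[0,0,-0.25],"dr":[0,0,0]},{"travel":[-0.1,0.2,-0.1],"dr":[0,0,0]},{"travel":[-0.1,0.25,0],"dr":[0,0,0]},{"travel":[-0.1,0.25,0],"dr":[0,0,0]},{"travel":[-0.1,0.25,0],"dr":[0,0,0]},{"travel":[-0.1,0.25,0],"dr":[0,0,0]},{"travel":[-0.1,0.25,0],"dr":[0,0,0]},{"travel":[-0.1,0.25,0],"dr":[0,0,0]},{"travel":[0,0.2,0],"dr":[0,0,0]},{"travel":[0,0,0],"dr":[0,0,0]}]'
python3 - <<'E'
from h import *
for n in ['top','scene']:
    im,c=snap(n,n+'_end.png'); hsv=cv2.cvtColor(im,cv2.COLOR_RGB2HSV)
    for nm,lo,hi,z in [('orange',(8,150,120),(22,255,255),.113),('blue',(105,130,120),(118,255,255),.054)]:
        m=cv2.inRange(hsv,lo,hi); N,_,st,ce=cv2.connectedComponentsWithStats(m)
        for i in range(1,N):
            w=px2w(c,*ce[i],z)
            if st[i,4]>=12 and st[i,4]<800 and .3<w[0]<.7 and abs(w[1])<.3: print(n,nm,st[i].tolist(),w.round(4))
    for X in [(.446,-.185,.113),(.431,-.098,.054),(.637,.203,.054)]: print(n,'expected px',np.round(w2px(c,X),1))
E
```

```text
time_s: 25.6
eef_pos: [0.3907, -0.4937, 0.2368]
eef_rot: [0.002, 0.996, 0.092, -0.0]
wrist_force: [-1.3, 2.2, -0.0]
opening: 0.55
top orange [378, 233, 13, 13, 127] [ 0.4413 -0.1841  0.113 ]
top blue [245, 174, 7, 7, 38] [0.6352 0.2027 0.054 ]
top blue [347, 242, 7, 7, 42] [ 0.4313 -0.0969  0.054 ]
top expected px [384.3 237.7]
top expected px [350.6 245.3]
top expected px [248.  176.1]
scene orange [396, 161, 11, 7, 71] [ 0.4391 -0.1735  0.113 ]
scene orange [267, 216, 8, 3, 21] [0.5949 0.1882 0.113 ]
scene blue [386, 196, 7, 6, 33] [ 0.43   -0.0922  0.054 ]
scene blue [250, 233, 8, 7, 47] [0.634  0.2071 0.054 ]
scene expected px [400.3 161.3]
scene expected px [389.3 197.5]
scene expected px [253.6 234.3]
```

Run:
```python
from h import *
im=cv2.imread('pics/top_end.png'); c=viewer.get_calibration('top')
m=cv2.inRange(im,(205,205,205),(255,255,255)); N,_,st,ce=cv2.connectedComponentsWithStats(m)
for i in range(1,N):
    w=px2w(c,*(st[i,:2]+(st[i,2:4]-1)/2),.035)
    if st[i,4]>150 and .55<w[0]<.7 and .05<w[1]<.25: print(st[i].tolist(),w.round(4))
a=cv2.imread('pics/top0.png').astype(int); d=np.abs(a-im).max(2)
for n,(u,v) in {'beaker':(305,140),'rack':(263,143),'tweez':(424,271)}.items(): print(n,(d[v-9:v+10,u-14:u+15]>40).sum())
o=ctrl.get_obs(); print(np.abs(o['dq']).max().round(3),o['wrist_force'].round(1))
ctrl.hand_in()
```

```text
[267, 162, 22, 21, 287] [0.6548 0.1176 0.035 ]
beaker 0
rack 0
tweez 0
0.042 [-0.1  1.4  1.3]
the job is handed in; nothing more can be done
```

Both kits are made up and the job is handed in, at about 26 s on the robot's clock out of the 120 s allowed.

- **Timing board:** the timer went down first and lies square in the outline, 1–4 mm off centre. The tape roll is flat on the timer, about 3 mm off its centre. A vial stands in the single ring about 2 mm off centre.
- **Collection board:** the tube stands in the double ring about 4 mm off centre, and the other vial is about 1–2 mm off centre in its ring.
- **Final checks:** measured by code in the last top picture, the tube and vial caps and the tape on the timer were where they should be. The cap positions fit everything standing upright. The beaker, rack and tweezers areas were unchanged from the first top picture, and the arm is clear of everything.

**Exceptions:**
- I had used all 16 picture views before setting the tube down, so the tube and the final layout were checked only by force, pose and colour detection, not by eye. The other parts I had seen in place earlier.
- The tube's first touch-down pressed with about 60 N at the wrist, under the 120 N limit. I lifted it slightly, re-centred it and set it down again.
- The scene camera put the tube cap about 12 mm and the vial caps about 5 mm from where the top camera did. I relied on the top camera and did not resolve the difference. If the scene camera were right, the tube would be right at its 12 mm tolerance.

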